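Fit an insert tray from the nested stack into an archive box

ROBOT

A 7-joint arm with a two-finger parallel gripper is mounted at the origin on the work surface. World frame = base frame: x ahead of the robot, y to its left, z up, the work surface at z = 0. Lengths are in m, angles in rad, forces in N, time in s.
With the tool pointing down it reaches from about 0.425 to 0.825 m from the base axis. Payload 3.6 kg.
Tool frame: the origin (TCP) lies where the fingers leave the gripper's body, on its centre line; the fingertips stand 73 mm ahead of it and the grasp point (between the pads) lies 54 mm ahead of it; x points along the fingers, y is the direction in which the jaws open and shut, and the axes are right-handed (so a half turn about x gives the same grasp; the last joint's range is limited). The gripper opens to 85 mm and grips with 20 to 120 N. Pads are 22 mm wide; open, the fingers measure 114 mm over their backs; the gripper's body (76 mm by 85 mm) begins 54 mm behind the grasp point. The pads swing forward as they close: fully open they stand 13 mm farther back than shut.
Start: joints at [-1.198, 0.615, -0.013, 1.423, 0.008, 1.103, -0.04], TCP at [0.253, 0.599, 0.304] pointing down, gripper open.
Joint ranges: [-3.12, 3.12], [-0.3, 2.06], [-1.34, 1.32], [0.26, 2.42], [-1.36, 4.5], [0.01, 1.98], [-2.84, 2.84]. Speed limits (rad/s): [2.79, 2.79, 3.14, 3.14, 3.14, 3.14, 3.14].

INTERFACE

Orientations are given as a unit quaternion [x, y, z, w].
In Python, from station import arm, snapshot, camera_info, ticket gives the robot as it stands. Calls block until the motion is done:
- arm.movep(position, orientation): joint-space move of the TCP to a pose.
- arm.line_to(position, velocity=0.15, ori=None): straight line of the TCP; ori=None keeps the orientation; velocity is the mean speed in m/s.
- arm.move_j(angles): joint-space move.
- arm.move_gripper(opening, effort=None): opening from 0.0 (shut) to 1.0 (fully open); effort is the grip in N (None keeps the last); returns when the fingers have stopped.
- arm.pause(seconds).
- arm.ik(position, orientation): joint angles nearest the present ones, or None.
- snapshot(name): name is "side" or "top" or "wrist"; returns the picture (480x640x3 uint8, blue, green, red); there is no depth.
- camera_info(name): a dict with "fx", "fy", "cx", "cy" (pixels), "R" (3x3) and "t" (3): a world point X has camera coordinates R X + t; the wrist camera has in their place "T_tool_cam" (4x4, takes a point from camera to tool coordinates, whose origin is the TCP and whose axes are the tool frame's). Camera axes: x right, y down, z forward; pixel columns grow to the right and rows downward; lengths in m; the calibration is good to about 2 mm. A picture is of the moment at which its call begins: read the wrist's pose just before it. camera_info takes no time and is no camera call.
A pose or a line that the arm cannot do raises arm.MotionError and nothing moves.
- ticket.finish_job(): hands the job in, once; it reports no verdict.
Readings, each from a call of its own:
- arm.read_time(): time.
- arm.read_joint_positions(): joint angles.
- arm.read_dq(): joint speeds.
- arm.read_effort(): joint torques, N m.
- arm.read_tool_pos(): TCP position.
- arm.read_eef_rot(): TCP orientation.
- arm.read_ft_force(): force on the tool from outside, world axes, zero at the start.
- arm.read_wrist_torque(): the same for the moment, N m.
- arm.read_opening(): opening from 0.0 (shut) to 1.0 (fully open).
Only numpy, scipy, OpenCV 4.12 (cv2) and the standard library are available. Lean on these libraries where they do the work, as an engineer would, in place of code of your own. Each camera call takes 0.05 s, during which the arm holds its last target. There are 200 camera calls.

TASK

Take just the top tray off the nested stack in the carton, leaving the other trays nested as they are, and fit it into the archive box as the next layer: tilt it, tuck one short edge under the white lip inside the wall nearest the robot, then lower the other edge at the thumb cut (do not let it drop) until the tray lies flat on the ledge all round. Let go and leave the lid, the weights and the jar alone.

Things in the scene. Friction and masses are not known exactly. Their poses are not given: they have to be found in the camera images.
- tray_top_center (a point): Top tray of the nested stack, the one to move: blue-grey formed plastic, about 0.15 kg. Point at its centre, half-way up; rim top 19 mm above it. Rim 160 mm (x) x 120 mm (y), 38 mm high, open side +z. The rim is a vertical collar 14 mm deep, 10 mm thick; below it a 24 mm deep body slopes inward to a floor of about 130 x 90 mm. Both ends are alike
- tray_edge_a (a point): Middle of the outer face of the top tray's short rim edge at its -x end (the end nearer the robot in the stack), half-way up the 14 mm collar
- tray_edge_b (a point): The same at the top tray's +x end (the end away from the robot in the stack)
- tray_second_center (a point): Next tray down, identical; point at its centre, half-way up its 38 mm. Nested trays stand 14 mm apart: each collar sits on the rim below it, outer faces flush, so jaws reaching more than 14 mm below the top rim also take this tray. They nest tightly, sloping walls all but touching
- tray_third_center (a point): Third tray, identical; point at its centre, half-way up
- tray_bottom_center (a point): Bottom tray, identical; point at its centre, half-way up
- carton: Low brown carton, fixed, that holds the stack: 176 (x) x 136 (y) mm outside, walls 42 mm high; origin at the centre of its underside on the table; axes as the trays in it, x away from the robot within 20 degrees. The top tray's rim top stands 83 mm above the table
- box: Open archive box of brown board, fixed: 176 (x) x 136 (y) x 112 mm high, walls 4 mm, inside 168 x 128 mm. Origin at the centre of its underside on the table; x points away from the robot within 20 degrees. The +x wall has a thumb cut 96 mm wide in its middle, open at the top and 72 mm deep, where fingers pass; beside it the wall is full height
- box_lip (a point): Middle of the free edge of the white lip inside the box's -x wall (nearest the robot), at its underside: 13 mm out from the wall, 70 mm above the box's underside, 22 mm above the ledge. The lip is 4 mm thick and runs along the whole wall
- box_seat (a point): Where the tray's centre point is when seated in the box: on its centre line, 43 mm above its underside; axes as the box. The tray's collar then rests on the ledge, the top of a white liner 9 mm thick along all four walls, 48 mm above the underside. Play about 4 mm each way in x and y
- lid_center (a point): Bystander: the box's brown lid, lying open side up, 188 x 148 x 30 mm, loose; point at its centre, half-way up
- weight_a_center (a point): Bystander: dark purple covered weight block, 90 x 65 x 45 mm, loose; point at its centre
- weight_b_center (a point): Bystander: second weight block like it; point at its centre
- jar_center (a point): Bystander: closed amber jar, 64 mm across, 85 mm high, loose; point at its centre
Mind the look-alikes: they are no part of the job. What is shaped like the part that bears tray_top_center but red is not meant.

How it is judged:
On the way, in this order (a step that is already met when the one before it is completed fails the run):
1. the top tray is lifted clear of the stack, the next tray staying behind (z of tray_top_center in the frame of tray_second_center above 0.055 m and distance of tray_second_center from where it was at the start of the episode below 0.012 m), for 0.1 s.
2. a short edge of the tray is under the lip while the tray is still tilted by 10 degrees or more (((x of tray_edge_a in the frame of box below -0.073 m and z of tray_edge_a in the frame of box below 0.068 m and y of tray_edge_a in the frame of box between -0.012 and 0.012 m and angle between tray_top_center's own z axis and vertical above 0.17 rad) or (x of tray_edge_b in the frame of box below -0.073 m and z of tray_edge_b in the frame of box below 0.068 m and y of tray_edge_b in the frame of box between -0.012 and 0.012 m and angle between tray_top_center's own z axis and vertical above 0.17 rad))), for 0.1 s.
At the end, for the whole second after the job is handed in: Tray centre within 6 mm in x and y and 3 mm in height of the seat in the box, level within 2 degrees, released and still; the other three trays within 12 mm of their start and level within 3 degrees; lid, weights and jar within 20 mm of their start (x of tray_top_center in the frame of box_seat between -0.006 and 0.006 m and y of tray_top_center in the frame of box_seat between -0.006 and 0.006 m and z of tray_top_center in the frame of box_seat between -0.003 and 0.003 m and angle between tray_top_center's own z axis and vertical below 0.035 rad and linear speed of tray_top below 0.02 m/s and distance of each of tray_second_center, tray_third_center, tray_bottom_center from where it was at the start of the episode below 0.012 m and angle between each of tray_second_center, tray_third_center, tray_bottom_center's own z axis and vertical below 0.05 rad and distance of each of lid_center, weight_a_center, weight_b_center, jar_center from where it was at the start of the episode below 0.02 m); the robot touches nothing.
It fails at once if one of the other trays is dragged up or pulled about (its centre more than 15 mm from where it was) (distance of any of tray_second_center, tray_third_center, tray_bottom_center from where it was at the start of the episode above 0.015 m).
It fails at once if the tray is dropped into the box (centre faster than 0.4 m/s within 60 mm of the seat) (distance between tray_top_center and box_seat below 0.06 m and linear speed of tray_top above 0.4 m/s).
It fails at once if lid, a weight or the jar is moved by more than 20 mm (distance of any of lid_center, weight_a_center, weight_b_center, jar_center from where it was at the start of the episode above 0.02 m).
It also fails if it takes over 48 s, if anything falls off the work surface, if the arm or the gripper's body presses on something with over 40 N, if the wrist force passes 120 N, or if a joint passes its speed limit or range.

## Working session

There is one attempt and no reset: what is moved stays moved. The work goes in short steps, each a Python script; the robot and the scene stay as the last script left them, time stands still between calls to the robot, and variables do not carry over. Pictures are saved under pics/ and viewed, about 8 in all and at most 12, crops included, and the job is handed in when it is done.

```bash
mkdir -p pics; ls; python3 - <<'E'
from station import arm,snapshot,camera_info
import cv2,numpy as np
for n in("side","top"):
    cv2.imwrite(f"pics/{n}0.png",snapshot(n)); print(n,camera_info(n))
print(camera_info("wrist"),arm.read_eef_rot(),arm.read_time())
E
```

```text
pics
side {'fx': 514.5755087192392, 'fy': 514.5755087192392, 'cx': 317.77882113055153, 'cy': 245.2335984465084, 'R': array([[-0.9921528 , -0.1249327 ,  0.00496351],
       [-0.06273997,  0.46312573, -0.88406915],
       [ 0.10815042, -0.87744309, -0.46732976]]), 't': array([0.53866338, 0.0890363 , 1.55317751])}
top {'fx': 557.3682925859835, 'fy': 557.3682925859835, 'cx': 325.8957875830043, 'cy': 228.371548755802, 'R': array([[-0.02117696, -0.99974439, -0.00791766],
       [-0.98216425,  0.02228318, -0.18669989],
       [ 0.1868286 ,  0.0038227 , -0.98238509]]), 't': array([0.07179253, 0.56921342, 1.76902519])}
{'fx': 413.72044461018766, 'fy': 413.72044461018766, 'cx': 321.27733449906145, 'cy': 236.489305757784, 'T_tool_cam': array([[-1.14885976e-03, -3.15952010e-01,  9.48774477e-01,
        -6.89677425e-02],
       [ 9.99999322e-01, -5.42801862e-04,  1.03012852e-03,
         6.76921961e-05],
       [ 1.89525377e-04,  9.48775017e-01,  3.15952419e-01,
        -8.11227396e-02],
       [ 0.00000000e+00,  0.00000000e+00,  0.00000000e+00,
         1.00000000e+00]])} [ 0.13959434  0.69318126 -0.1412154   0.69287183] 0.1
```

View pics/top0.png

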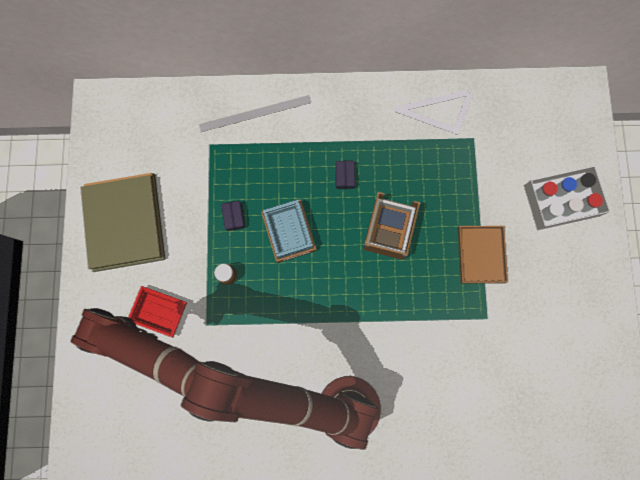

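View pics/side0.png

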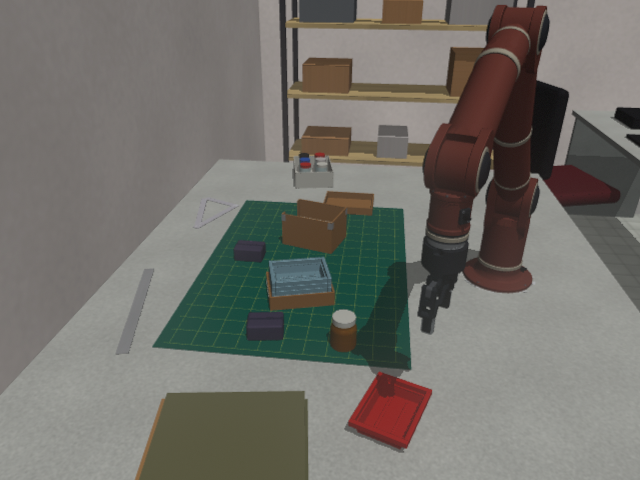

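The top view shows the stack's blue-grey tray at about (289,230) and the box at (393,225), with its thumb cut facing up (away from the robot). The jar is at (224,273), the weights at (232,215) and (346,174), and the lid at (483,255). The red tray at (158,312) is the look-alike. The side view shows the same layout.

```bash
cat > h.py <<'E'
import numpy as np,cv2
from scipy.spatial.transform import Rotation as Ro
from station import arm,snapshot,camera_info,ticket
def ray(cam,px,z,pose=None):
    c=camera_info(cam); px=np.atleast_2d(np.float64(px))
    d=np.c_[(px[:,0]-c['cx'])/c['fx'],(px[:,1]-c['cy'])/c['fy'],np.ones(len(px))]
    if pose is None: R=np.array(c['R']).T; o=-R@c['t']
    else:
        p,q=pose; Rt=Ro.from_quat(q).as_matrix(); T=np.array(c['T_tool_cam']); R=Rt@T[:3,:3]; o=p+Rt@T[:3,3]
    d=d@R.T
    return o+d*((z-o[2])/d[:,2])[:,None]
def quat(yaw,tilt=0,flip=False):
    """tool x down, tool y along heading yaw (flip: opposite); tilt raises heading end of held tray"""
    B=np.array([[0,1,0],[0,0,-1],[-1,0,0]],float)  # columns: x=-Z,y=+X,z=-Y
    if flip: B=B@np.diag([1,-1,-1])
    return (Ro.from_euler('z',yaw)*Ro.from_euler('y',-tilt)*Ro.from_matrix(B)).as_quat()
def wristshot(name):
    pose=(np.array(arm.read_tool_pos()),np.array(arm.read_eef_rot()))
    im=snapshot("wrist"); cv2.imwrite(f"pics/{name}.png",im); np.savez(f"pics/{name}.npz",p=pose[0],q=pose[1])
    return im,pose
E
python3 - <<'E'
from h import *
im=cv2.imread('pics/top0.png')
B=quat(0);print(Ro.from_quat(B).as_matrix(), Ro.from_quat(arm.read_eef_rot()).as_matrix().round(2))
hsv=cv2.cvtColor(im,cv2.COLOR_BGR2HSV)
print(hsv[230,289],hsv[205,380],hsv[240,266])
m=cv2.inRange(hsv,(90,20,90),(112,160,255)); m[:, :250]=0;m[:,330:]=0;m[:190]=0;m[270:]=0
c=max(cv2.findContours(m,0,1)[0],key=cv2.contourArea)
P=ray('top',c[:,0],.083)
r=cv2.minAreaRect(P[:,:2].astype(np.float32)*1000);print('tray',r, (r[0]))
pts=[(380,195),(419,203),(408,257),(367,249)]
print('box~',ray('top',pts,.112).round(3))
for n,p,z in(('jar',(224,273),.085),('wb',(232,210),.045),('wa',(346,170),.045),('lid',(483,255),.03)): print(n,ray('top',p,z).round(3))
E
```

```text
[[ 0.  1.  0.]
 [ 0.  0. -1.]
 [-1.  0.  0.]] [[-0.    0.39  0.92]
 [-0.    0.92 -0.39]
 [-1.   -0.    0.  ]]
[ 98  64 171] [ 13 117  96] [ 83 164  98]
tray ((568.0399780273438, 182.66146850585938), (166.3557891845703, 120.01353454589844), 16.271249771118164) (568.0399780273438, 182.66146850585938)
box~ [[ 0.664 -0.116  0.112]
 [ 0.635 -0.239  0.112]
 [ 0.463 -0.196  0.112]
 [ 0.491 -0.069  0.112]]
jar [[0.428 0.385 0.085]]
wb [[0.641 0.369 0.045]]
wa [[ 0.77  -0.012  0.045]]
lid [[ 0.475 -0.453  0.03 ]]
```

```bash
python3 - <<'E'
from h import *
for n,c,yaw,z in(('wt',(.568,.183),np.radians(16.3),.36),('wbx',(.563,-.155),np.radians(-15),.40)):
    q=quat(yaw); tz=Ro.from_quat(q).as_matrix()[:,2]
    arm.movep(np.r_[c,z]-0.035*tz,q); wristshot(n); print(arm.read_time())
a=np.hstack([cv2.imread('pics/wt.png'),cv2.imread('pics/wbx.png')]); cv2.imwrite('pics/w2.png',cv2.resize(a,(800,300),interpolation=3))
E
```

```text
1.9417
3.275
```

View pics/wbx.png

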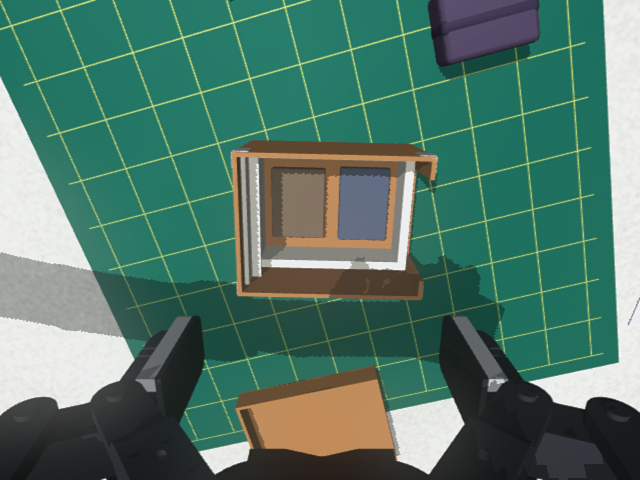

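View pics/wt.png

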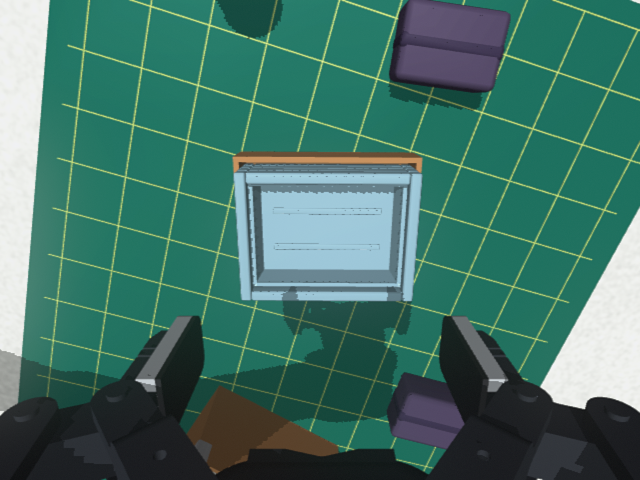

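The wrist view of the box shows its rim corners at about (233,152), (437,156), (422,298) and (237,298). The white lip runs along the left (-x) wall and the cut is on the right. The tray view shows rim corners at about (236,172), (421,172), (413,299) and (241,299). I'll refine these with masks.

```bash
python3 - <<'E'
from h import *
def load(n): d=np.load(f'pics/{n}.npz'); return cv2.imread(f'pics/{n}.png'),(d['p'],d['q'])
def fitrect(n,lo,hi,z,roi,ks):
    im,pose=load(n); hsv=cv2.cvtColor(im,cv2.COLOR_BGR2HSV); m=cv2.inRange(hsv,lo,hi)
    k=np.zeros_like(m); x0,y0,x1,y1=roi; k[y0:y1,x0:x1]=255; m&=k
    cs=[c for c in cv2.findContours(m,0,1)[0] if cv2.contourArea(c)>150]
    P=ray('wrist',np.vstack(cs)[:,0],z,pose)[:,:2]
    r=cv2.minAreaRect((P*1000).astype(np.float32)); print(n,'rect',np.round(r[0],1),np.round(r[1],1),round(r[2],2)); return P
im,_=load('wt');hsv=cv2.cvtColor(im,cv2.COLOR_BGR2HSV);print('col',[hsv[y,330].tolist() for y in (160,163,166,169,172,175,178,290,293,296,299,302)])
print('row',[hsv[230,x].tolist() for x in (232,235,238,241,244,412,415,418,421)])
im,_=load('wbx');hsv=cv2.cvtColor(im,cv2.COLOR_BGR2HSV);print('bcol',[(y,hsv[y,330].tolist()) for y in list(range(140,166,3))+list(range(286,302,3))])
print('brow',[(x,hsv[230,x].tolist()) for x in range(229,262,2)])
_,p=load('wbx');c=ray('wrist',[(233,152),(437,156),(422,298),(237,298)],.112,p)[:,:2];print(c.round(4),[np.linalg.norm(c[i]-c[i-1]).round(4) for i in range(4)])
_,p=load('wt');c=ray('wrist',[(236,172),(421,172),(413,299),(241,299)],.083,p)[:,:2];print(c.round(4),c.mean(0),[np.linalg.norm(c[i]-c[i-1]).round(4) for i in range(4)])
fitrect('wt',(88,20,140),(112,140,255),.083,(220,168,440,310),0)
fitrect('wbx',(8,100,130),(20,220,255),.112,(225,148,445,310),0)
E
```

```text
col [[14, 130, 200], [16, 90, 122], [98, 67, 114], [99, 66, 124], [99, 69, 119], [98, 65, 223], [98, 67, 220], [98, 71, 125], [99, 69, 214], [99, 70, 214], [98, 69, 215], [85, 143, 80]]
row [[84, 162, 118], [84, 159, 119], [98, 68, 210], [98, 68, 216], [98, 69, 215], [98, 69, 215], [98, 69, 215], [85, 133, 107], [84, 165, 116]]
bcol [(140, [84, 176, 122]), (143, [14, 137, 95]), (146, [14, 130, 94]), (149, [15, 133, 94]), (152, [15, 126, 93]), (155, [15, 133, 196]), (158, [15, 131, 196]), (161, [15, 131, 121]), (164, [15, 129, 123]), (286, [14, 113, 97]), (289, [14, 114, 98]), (292, [14, 112, 91]), (295, [14, 124, 127]), (298, [77, 100, 105]), (301, [54, 91, 152])]
brow [(229, [83, 163, 119]), (231, [83, 162, 120]), (233, [83, 155, 120]), (235, [19, 108, 167]), (237, [15, 131, 195]), (239, [15, 121, 120]), (241, [19, 81, 60]), (243, [24, 27, 132]), (245, [27, 15, 173]), (247, [34, 15, 122]), (249, [36, 16, 82]), (251, [30, 13, 154]), (253, [27, 13, 171]), (255, [30, 15, 170]), (257, [27, 15, 173]), (259, [102, 6, 229]), (261, [30, 15, 83])]
[[ 0.5099 -0.0616]
 [ 0.6771 -0.1091]
 [ 0.6405 -0.2381]
 [ 0.4697 -0.1932]] [np.float64(0.1376), np.float64(0.1738), np.float64(0.1341), np.float64(0.1766)]
[[0.4821 0.2213]
 [0.6306 0.2653]
 [0.6655 0.1527]
 [0.5127 0.1074]] [0.57273833 0.18666452] [np.float64(0.1179), np.float64(0.1548), np.float64(0.1178), np.float64(0.1593)]
wt rect [572.1 185.5] [159.2 118. ] 16.5
wbx rect [ 574.1 -150.1] [135.3 175.2] 73.86
```

```bash
python3 - <<'E'
from h import *
for n,c,yaw,z,zt,lo,hi in(('wbxF',(.574,-.150),np.radians(-16.1),.40,.112,(8,100,130),(20,220,255)),('wtF',(.572,.1855),np.radians(16.5),.36,.083,(88,20,140),(112,140,255))):
    q=quat(yaw,flip=True); tz=Ro.from_quat(q).as_matrix()[:,2]
    arm.movep(np.r_[c,z]-0.035*tz,q); im,pose=wristshot(n); print(arm.read_time())
    m=cv2.inRange(cv2.cvtColor(im,cv2.COLOR_BGR2HSV),lo,hi); k=np.zeros_like(m); k[148 if 'b' in n else 168:310,200:450]=255; m&=k
    cs=[c for c in cv2.findContours(m,0,1)[0] if cv2.contourArea(c)>150]
    P=ray('wrist',np.vstack(cs)[:,0],zt,pose)[:,:2]
    r=cv2.minAreaRect((P*1000).astype(np.float32)); print(n,[np.round(v,1) for v in r])
    cv2.imwrite(f'pics/{n}m.png',m)
a=np.hstack([cv2.imread('pics/wtF.png'),cv2.imread('pics/wbxF.png')]); a=np.vstack([a,np.hstack([cv2.imread('pics/wtFm.png'),cv2.imread('pics/wbxFm.png')])]);cv2.imwrite('pics/f2.png',cv2.resize(a,(800,600),interpolation=3))
E
```

```text
5.4583
wbxF [array([ 573.7, -150.8]), array([134.7, 175.1]), np.float64(73.9)]
6.7833
wtF [array([573. , 183.8]), array([158.5, 117.9]), np.float64(16.3)]
```

View pics/f2.png

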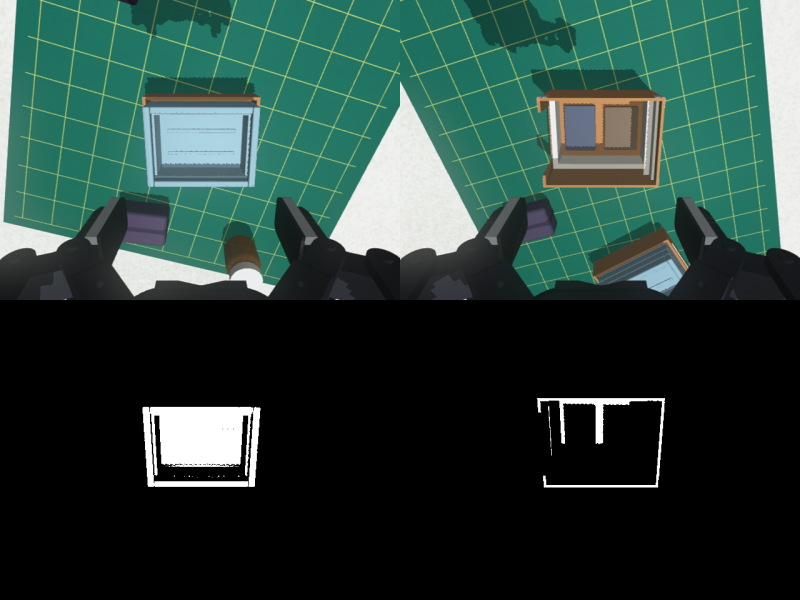

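The two opposite wrist views agree within 2 mm, giving tray (0.5725, 0.1847) yaw 16.4° and box (0.5739, -0.1504) yaw -16.1°. The open fingertips measure about 60 mm ahead, so the 73 mm figure is for shut jaws. Next I check reach for the whole plan, then grasp and lift.

```bash
cat >> h.py <<'E'
TR=np.array([.5725,.1847]); TY=np.radians(16.4); BX=np.array([.5739,-.1504]); BY=np.radians(-16.1)
G=np.array([.075,.0,.073-.0115])  # TCP in tray frame: +x from centre, z above rim top
def placed(xe,ze,th,FL,dz=0.,dth=0.):
    """TCP pose for edge_a mid at (xe,ze) in box frame, tray tilt th; dth: tray droop relative to tool"""
    u=np.array([np.cos(th),np.sin(th)]); n=np.array([-np.sin(th),np.cos(th)])
    # grip point: on rim top at 155 along from edge; tool axis deviates by dth
    r=np.array([xe,ze])+155e-3*u+7e-3*n; tt=th+dth; nn=np.array([-np.sin(tt),np.cos(tt)])
    p=r+(G[2]+dz)*nn
    xy=BX+p[0]*np.array([np.cos(BY),np.sin(BY)])
    return np.r_[xy,p[1]],quat(BY,tt,FL)
E
cat > grasp.py <<'E'
from h import *
ok={}
for FL in(True,False):
    h=np.array([np.cos(TY),np.sin(TY)]); p=np.r_[TR+.075*h,.083+G[2]]; q=quat(TY,0,FL)
    js=[arm.ik(p,q),arm.ik(p+[0,0,.15],q)]+[arm.ik(*placed(xe/1e3,ze/1e3,np.radians(t),FL)) for xe,ze,t in((-64,130,28),(-64,58,28),(-78,58,18),(-80,55,0))]
    print(FL,[None if j is None else np.round(j,2).tolist() for j in js]); ok[FL]=all(j is not None for j in js)
    if ok[FL]: break
E
python3 grasp.py
```

```text
True [[0.14, 1.03, -1.0, 1.48, 0.91, 1.14, 2.4], [0.16, 0.88, -1.1, 1.33, 0.78, 1.38, 2.51], [0.76, 0.65, -0.88, 1.85, 1.15, 0.61, 2.07], [0.64, 0.7, -0.68, 1.92, 1.38, 0.46, 1.83], [0.71, 0.81, -0.83, 1.8, 1.11, 0.68, 2.13], [0.68, 1.02, -0.91, 1.52, 0.88, 1.06, 2.41]]
```

```bash
sed -i '/break/d' grasp.py; python3 grasp.py | tail -1; python3 -c "
from h import *
print(arm.read_joint_positions())"
```

```text
False [[-0.72, 0.94, 0.75, 1.51, -0.72, 0.98, 0.52], [-0.79, 0.83, 0.94, 1.37, -0.67, 1.28, 0.47], [-0.15, 0.56, 0.56, 1.88, -0.82, 0.38, 0.69], [-0.02, 0.64, 0.36, 1.94, -1.1, 0.2, 0.98], [-0.12, 0.73, 0.56, 1.82, -0.85, 0.48, 0.7], [-0.16, 0.96, 0.75, 1.55, -0.76, 0.94, 0.56]]
[ 0.32425124  0.73779553 -1.19025118  1.46618676  0.68759137  1.39946114
  2.53480923]
```

```bash
python3 - <<'E'
from h import *
h=np.array([np.cos(TY),np.sin(TY)]); p=np.r_[TR+.075*h,.083+G[2]]; q=quat(TY,0,False)
arm.movep(p+[0,0,.07],q); arm.move_gripper(.4,100)
arm.line_to(p,.06); print('F',np.round(arm.read_ft_force(),1))
arm.move_gripper(0,100); print(arm.read_opening(),'F',np.round(arm.read_ft_force(),1),arm.read_time())
arm.line_to(p+[0,0,.02],.04); print('F',np.round(arm.read_ft_force(),1),np.round(arm.read_wrist_torque(),2),arm.read_opening())
wristshot('g1'); cv2.imwrite('pics/sg1.png',snapshot('side')); print(arm.read_time())
a=cv2.imread('pics/g1.png'); b=cv2.imread('pics/sg1.png')[200:350,200:400]
cv2.imwrite('pics/g1v.png',np.hstack([cv2.resize(a,(400,300)),cv2.resize(b,(400,300),interpolation=cv2.INTER_CUBIC)]))
E
```

```text
F [-0.4  0.3  0.4]
0.08220275951521117 F [-0.6 -0.   5.6] 10.825
F [-0.3  0.2 -0.9] [ 0.01 -0.14  0.  ] 0.08088110375953475
11.575
```

View pics/g1v.png

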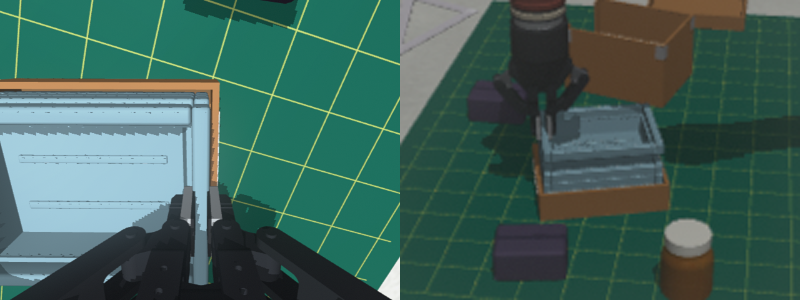

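The force dropped to about -1 N, consistent with one tray, and the tray is coming up level. The left half (wrist) shows the fingers straddling the +x rim; the right half (side) shows the top tray clear of the stack with the carton undisturbed. Lifting on.

```bash
python3 - <<'E'
from h import *
p=np.array(arm.read_tool_pos())
arm.line_to(p+[0,0,.11],.12); arm.pause(.2); print('F',np.round(arm.read_ft_force(),1),np.round(arm.read_wrist_torque(),2),arm.read_opening(),arm.read_tool_pos())
wristshot('g2'); cv2.imwrite('pics/sg2.png',snapshot('side')); print(arm.read_time())
a=cv2.imread('pics/g2.png')[100:340,0:400]; b=cv2.imread('pics/sg2.png')[120:320,200:400]
cv2.imwrite('pics/g2v.png',np.hstack([cv2.resize(a,(500,300)),cv2.resize(b,(300,300),interpolation=cv2.INTER_CUBIC)]))
E
```

```text
F [ 0.2  0.2 -1.8] [ 0.04 -0.13 -0.01] 0.07498403409865226 [0.64393546 0.205969   0.27318511]
12.9417
```

View pics/g2v.png

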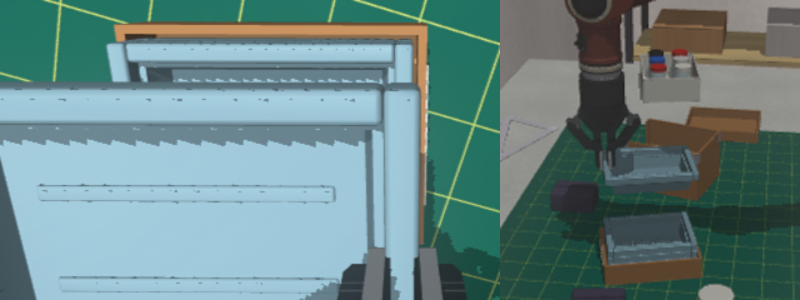

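The wrist view puts the held rim corner at a tool depth of 62 mm against 61.5 expected. Droop is about 0 (≲1.5°), and the other trays are still in the carton. Moving over the box tilted by 28°.

```bash
python3 - <<'E'
from h import *
t=np.radians(28)
arm.movep(*placed(-.064,.17,t,False)); print(arm.read_time(),arm.read_opening())
p,q=placed(-.064,.090,t,False); arm.line_to(p,.1,q); print('F',np.round(arm.read_ft_force(),1),arm.read_time(),arm.read_opening())
a,_=wristshot('b1'); b=snapshot('top'); s=snapshot('side'); cv2.imwrite('pics/tb1.png',b); cv2.imwrite('pics/sb1.png',s)
b=b[150:300,330:480]; s=s[150:270,240:400]
cv2.imwrite('pics/b1v.png',np.vstack([np.hstack([cv2.resize(s,(400,300),interpolation=2),cv2.resize(b,(300,300),interpolation=2)]),np.pad(cv2.resize(a,(400,300)),((0,0),(0,300),(0,0)))]))
E
```

```text
14.35 0.07709307513545674
F [ 0.9 -0.5 -1. ] 15.3 0.07886659585303102
```

View pics/b1v.png

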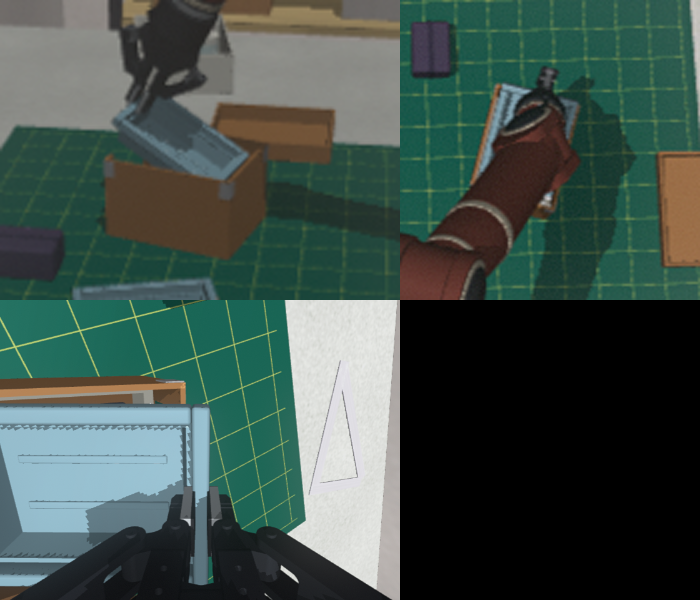

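Side view (upper left): the tray is tilted with its lower end inside the box near the robot-side wall and its upper end above the cut. Wrist view (lower): it lies parallel to the box walls. Now tucking it under the lip with force checks.

```bash
python3 - <<'E'
from h import *
def go(xe,ze,t,v=.05):
    p,q=placed(xe/1e3,ze/1e3,np.radians(t),False); arm.line_to(p,v,q)
    F=np.array(arm.read_ft_force()); print((xe,ze,t),'F',F.round(1),'M',np.round(arm.read_wrist_torque(),2),round(arm.read_opening(),3),round(arm.read_time(),2))
    return abs(F-[0,0,-1.5]).max()<8
for w in [(-64,70,28),(-64,62,28),(-64,56.5,28),(-68,56.5,26),(-71,56.5,24),(-75,56.5,21),(-78,56.5,18)]:
    if not go(*w): print('STOP');break
a,_=wristshot('b2'); s=snapshot('side'); s=s[150:270,240:400]
cv2.imwrite('pics/b2v.png',np.hstack([cv2.resize(s,(400,300),interpolation=2),cv2.resize(a,(400,300))]))
E
```

```text
(-64, 70, 28) F [ 0.2 -0.8 -1.8] M [0.11 0.55 0.01] 0.076 16.0
(-64, 62, 28) F [ 0.5 -0.1 -0.8] M [0.15 0.54 0.01] 0.075 16.31
(-64, 56.5, 28) F [-0.9  0.4 -0.8] M [0.12 0.54 0.01] 0.084 16.57
(-68, 56.5, 26) F [-1.1 -0.5 -2.5] M [ 0.13  0.45 -0.02] 0.077 16.82
(-71, 56.5, 24) F [-0.5 -0.6 -1.8] M [0.12 0.43 0.06] 0.082 17.07
(-75, 56.5, 21) F [-0.3  0.1 -1.1] M [0.08 0.36 0.02] 0.078 17.35
(-78, 56.5, 18) F [-0.   0.4 -2.9] M [0.08 0.3  0.01] 0.08 17.64
```

View pics/b2v.png

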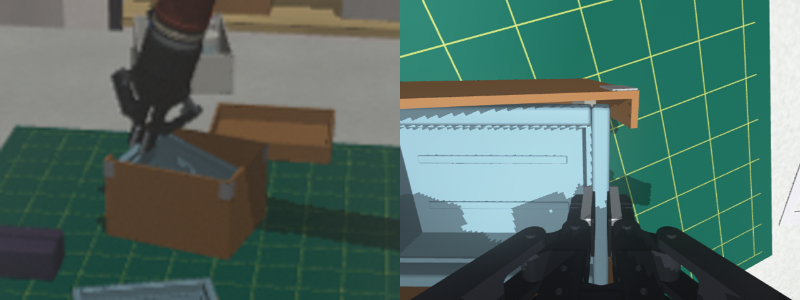

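No contact forces, and the views show the tray between the walls with its low end under the lip line. Hold there, then lower.

```bash
python3 - <<'E'
from h import *
def go(xe,ze,t,v=.05):
    p,q=placed(xe/1e3,ze/1e3,np.radians(t),False); arm.line_to(p,v,q)
    F=np.array(arm.read_ft_force()); print((xe,ze,t),'F',F.round(1),'M',np.round(arm.read_wrist_torque(),2),round(arm.read_opening(),3),round(arm.read_time(),2))
    return abs(F-[0,0,-1.5]).max()<9
go(-79.5,56,15.5); arm.pause(.3)
for w in [(-79.5,56,12),(-79.5,56,9),(-80,56,6),(-80,56,3),(-80,56,1),(-80,55.5,0),(-80,55,0)]:
    if not go(*w): print('STOP');break
a,_=wristshot('b3'); s=snapshot('side'); s=s[150:270,240:400]
cv2.imwrite('pics/b3v.png',np.hstack([cv2.resize(s,(400,300),interpolation=2),cv2.resize(a,(400,300))]))
E
```

```text
(-79.5, 56, 15.5) F [ 0.1 -0.4 -1.3] M [ 0.08  0.24 -0.  ] 0.077 18.03
(-79.5, 56, 12) F [ 0.3  0.2 -0.9] M [ 0.06  0.23 -0.01] 0.076 18.69
(-79.5, 56, 9) F [-0.1 -0.4 -1.3] M [ 0.05  0.13 -0.03] 0.077 19.02
(-80, 56, 6) F [-0.1  0.3 -1.3] M [ 0.    0.07 -0.01] 0.076 19.34
(-80, 56, 3) F [ 1.2  1.2 -0.9] M [ 0.02 -0.06 -0.03] 0.082 19.67
(-80, 56, 1) F [ 0.2 -0.1 -1.1] M [ 0.   -0.08  0.01] 0.078 19.93
(-80, 55.5, 0) F [ 0.1 -0.4 -0. ] M [ 0.04 -0.04 -0.02] 0.084 20.18
(-80, 55, 0) F [-1.   0.1  4.2] M [ 0.1   0.24 -0.02] 0.08 20.43
```

View pics/b3v.png

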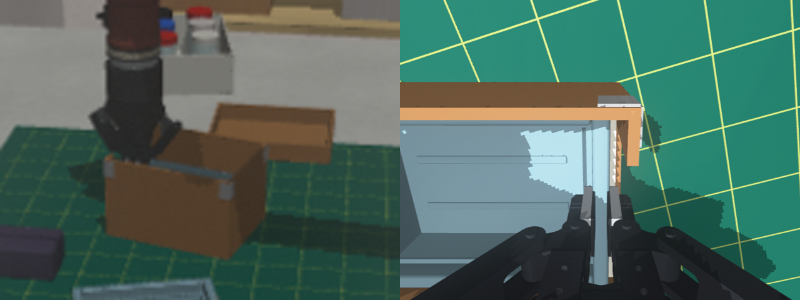

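The tray touches the ledge at nominal height with a 4 N reaction. Release, back straight up and check.

```bash
python3 - <<'E'
from h import *
arm.move_gripper(.28); print('F',np.round(arm.read_ft_force(),1))
p=np.array(arm.read_tool_pos()); arm.line_to(p+[0,0,.12],.08)
q=quat(BY); tz=Ro.from_quat(q).as_matrix()[:,2]
arm.movep(np.r_[BX,.40]-0.035*tz,q); arm.pause(.2)
im,pose=wristshot('end'); print(arm.read_time())
cv2.imwrite('pics/endv.png',cv2.resize(im[130:320,210:460],(790,600),interpolation=2))
t=snapshot('top'); cv2.imwrite('pics/tend.png',t)
E
```

```text
F [-0.4 -0.3 -0.3]
23.475
```

View pics/endv.png

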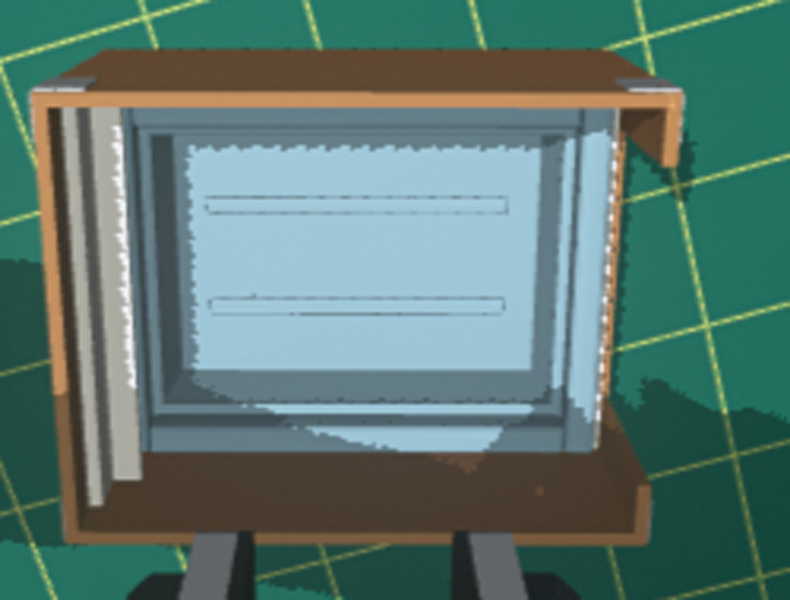

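The tray lies flat in the box with its left edge under the grey-white lip (lip edge at crop x≈120–140) and its right edge at crop x≈597–612. Next I check this in numbers, and check the bystanders in the top view.

```bash
python3 - <<'E'
from h import *
d=np.load('pics/end.npz'); pose=(d['p'],d['q'])
cr=np.array([(612,110),(597,450),(150,452),(580,451),(300,452)],float); px=np.c_[210+cr[:,0]*250/790,130+cr[:,1]*190/600]
P=ray('wrist',px,.062,pose)[:,:2]-BX; R=np.array([[np.cos(BY),np.sin(BY)],[-np.sin(BY),np.cos(BY)]])
print((P@R.T*1000).round(1))
# box corners again, this view
a=cv2.imread('pics/top0.png'); b=cv2.imread('pics/tend.png')
def cen(im,lo,hi,roi):
    x0,y0,x1,y1=roi; m=cv2.inRange(cv2.cvtColor(im[y0:y1,x0:x1],cv2.COLOR_BGR2HSV),lo,hi); M=cv2.moments(m,True); return np.round([M['m10']/M['m00'],M['m01']/M['m00'],M['m00']],1)
for n,lo,hi,roi in(('wb',(115,20,20),(160,255,110),(215,190,255,240)),('wa',(115,20,20),(160,255,110),(325,150,370,200)),('jar',(0,0,150),(180,60,255),(210,258,240,285)),('lid',(5,90,90),(20,255,255),(455,220,515,290)),('stack',(90,20,80),(112,160,255),(255,190,325,265))):
    print(n,cen(a,lo,hi,roi),cen(b,lo,hi,roi))
E
```

```text
[[ 79.2  55.3]
 [ 81.3 -58.5]
 [-68.9 -59.4]
 [ 75.6 -58.9]
 [-18.5 -59.4]]
wb [ 17.6  25.1 517. ] [ 17.5  25.1 516. ]
wa [ 19.9  23.9 492. ] [ 19.9  24.  497. ]
jar [ 12.8  14.1 242. ] [ 12.7  14.1 238. ]
lid [  27.3   34.2 2525. ] [  27.3   34.3 2503. ]
stack [  32.8   38.1 1813. ] [  33.1   38.9 1758. ]
```

```bash
python3 - <<'E'
from h import *
ticket.finish_job(); print(arm.read_time())
E
```

```text
the job is handed in; nothing more can be done
the job is handed in; nothing more can be done
```

I moved the top tray from the stack into the archive box, seated flat on the ledge with its -x edge under the lip, and handed the job in. The clock read 23.5 s at the last check, against the 48 s limit.

I gripped the tray by its far short rim, with the jaws 11.5 mm deep. I lifted it alone (about 1.5 N, one tray's weight) and brought it over the box at 28°. The near edge went under the lip with no contact force. I held it at 15.5°, lowered the far end in steps until the ledge pushed back with about 4 N, then released and backed off.

Last checks, none of which failed:
- **Tray:** Rim points in the final wrist picture put its centre about 0–1 mm from the seat in x and y. They fit the seated rim height and an edge flat to the eye. The tray's yaw is about 1° off the box. The far end's height was not measured separately.
- **Lid, weights and jar:** They moved no more than 0.1 pixel in the top camera.
- **Remaining stack:** It shifted less than 1 pixel in the top camera, about as expected from its new top being 14 mm lower. I did not measure the three trays' poses one by one.

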